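Feed the blue-capped tube foot first through the tube chute

ROBOT

A 7-joint arm with a two-finger parallel gripper is mounted at the origin on the work surface; the furniture and walls round the work are solid. World frame = base frame: x ahead of the robot, y to its left, z up, the work surface at z = 0. Lengths are in mm, angles in rad, forces in N, time in s.
With the tool pointing down it reaches from about 425 to 800 mm from the base axis. Payload 8.3 kg.
Tool frame: the origin (TCP) lies at the very end of the fingers, on their centre line; the grasp point (between the pads) lies 19 mm behind it (arm.grip_point_offset is the z of the grasp point in the tool frame, in mm); z points along the fingers, x is the direction in which the jaws open and shut, and the axes are right-handed (so a half turn about z gives the same grasp; the last joint's range is limited). The gripper opens to 85 mm and grips with 20 to 120 N. Pads are 22 mm wide; open, the fingers measure 114 mm over their backs; the gripper's body (76 mm by 85 mm) begins 54 mm behind the grasp point. The pads swing forward as they close: fully open they stand 13 mm farther back than shut.
Start: joints at [-1.203, 0.383, 0.016, 1.37, -0.006, 1.388, -0.046], TCP at [260.947, 567.899, 231.279] pointing down, gripper open.
Joint ranges: [-2.95, 2.95], [-0.25, 2.06], [-1.52, 1.56], [0.18, 2.33], [-1.44, 4.58], [0.02, 2.06], [-3.01, 3.01]. Speed limits (rad/s): [2.39, 2.39, 3.01, 3.01, 3.14, 3.14, 3.14].

INTERFACE

Orientations are given as [roll, pitch, yaw] about the fixed x, y, z axes, in that order (R = Rz(yaw) Ry(pitch) Rx(roll)).
In Python, from plant import arm, get_image, camera_info, ticket, boxes_of, landmark_of gives the robot as it stands.
- The arm moves only by the shell command python3 -m inch 'ROWS' [FORCE]. ROWS is JSON, one flat list of numbers, 7 for each row, row after row: the opening, from -1 (shut) to 1 (fully open), then the shift along the tool's x, y, z scaled (see below), then the turn, a rotation vector about the tool's x, y, z scaled (see below). A call has 1 to 5 rows; each row shifts and turns the pose as measured when the row begins, along the tool's axes as they then stand; what a row does not reach is not made up. The controller multiplies each number of a shift by 40 mm and each number of a turn by 5 degrees. A row lasts 1/10 s, in which the tool goes at most 50 mm and 8.59 degrees, less where a joint would pass 70% of its speed; a pose out of reach is approached as far as the arm can. A call with a number of a shift or a turn outside -1 to 1 is refused whole. A call with a gripper value outside its range is refused whole. The fingers move at their own pace and stop on an object; FORCE is the grip in N (left out, the last holds). Time passes only in rows, so rows that do not move let the fingers close. It gives the time, the measured TCP pose, the force and the opening at its end, in the units of the state.
- arm.get_obs(): the state, without advancing time (a new reading comes with each control period).
- get_image(name): name is "scene" or "side" or "wrist"; returns (picture, depth): 384x512x3 uint8, red, green, blue; 384x512 float32, mm along the optical axis (not along the pixel's ray), 0 where there is no reading.
- camera_info(name): a dict with "fovy" (degrees; the focal length in pixels is half the picture's height over the tangent of half this angle, whatever the lens; pixels are square), "cx", "cy" (the principal point, pixels), "pose" (4x4, takes a point from camera to world coordinates); the wrist camera has in their place "T_tool_cam" (4x4, takes a point from camera to tool coordinates, whose origin is the TCP and whose axes are the tool frame's). Camera axes: x right, y down, z forward; pixel columns grow to the right and rows downward; lengths in mm; the calibration is good to about 2 mm. A picture is of the moment at which its call begins: read the wrist's pose just before it. camera_info takes no time and is no camera call.
- ticket.finish_job(): hands the job in, once; it reports no verdict.
Trained networks look in the newest picture that a camera, given by its name, has taken for a name from the list of things; names that differ only in an ending like _2 or _b are one class to them, and where a whole thing is asked for, a point or a joint stands for the part that bears it (a point fixed in the world has none). Each returns a list of dicts, best first, with "conf" (0 to 1); they miss things now and then, are a little off and sometimes report something else, mostly with a low value. They report only what shows in the picture. A call takes as long as a camera call. They do not tell look-alikes from the thing itself.
- boxes_of(camera, thing): "centre" ([x, y, z] in mm, in world coordinates, good to about 4 mm: the middle of the surface that is visible of it).
- landmark_of(camera, thing): "centre" ([x, y, z] in mm, in world coordinates, good to about 4 mm: a listed point, or the origin of a listed thing).
The state is a dict: "clock": time; "q": joint angles; "dq": joint speeds; "tau": joint torques, N m; "position": TCP position; "eef_rot": TCP orientation; "ft_force": force on the tool from outside, world axes, zero at the start; "ft_torque": the same for the moment, N m; "finger_gap": finger opening in mm.
Only numpy, scipy, OpenCV 4.12 (cv2) and the standard library are available. Lean on these libraries where they do the work, as an engineer would, in place of code of your own. Each camera call takes 0.05 s, during which the arm holds its last target.

TASK

Take the blue-capped sample tube out of the white cradle and drop it into the wide hopper at the top of the sloping metal chute, rounded foot pointing downhill, so that it slides through by itself and comes to rest in the green bay at the bottom with its foot against the stop and its cap uphill. Leave the two red-capped tubes lying in the cradle.

Things in the scene. Friction and masses are not known exactly. Their poses are not given: they have to be found in the camera images.
- blue_tube: Blue-capped sample tube, 103 mm long, barrel 14 mm thick, cap (last 18 mm) 19 mm, 12 g. Origin: centre of the foot; z runs from foot to cap. It lies level in one of three places, 75 mm apart, of a white cradle, axis 40 mm above the worktop, on 8 mm thick saddles 14 and 72 mm from the foot: lift straight up. Between them, 20 to 65 mm from the foot, fingers have room; the base plate is 8 mm high.
- chute: Fixed slippery metal chute. Origin on the worktop under the hopper's centre; x level, downhill; z up. Deck slopes 24 degrees, 138 mm high at x=0. Hopper x=-80..78 mm, 90 mm wide to x=0, then narrowing to a 28 mm lane; walls 30 mm. Bridge at x=120..150. Green bay beyond; stop at x=260, deck 22 mm high. A tube let go level, its middle over x=0, axis 50-60 mm above the deck there, slides to the stop.
- red_tube_a: A red-capped sample tube of the same shape and size, same axes (origin at the foot, z to the cap), lying in another place of the cradle. To be left alone.
- red_tube_b: The other red-capped sample tube, the same in shape, size and axes, lying in the third place of the cradle. To be left alone.
Not all that is in view belongs to the job. What is shaped like the blue_tube but purple is not meant.

How it is judged (in metres and radians):
On the way:
1. the blue-capped tube is let go in the hopper (x of blue_tube in the frame of chute between -0.1 and 0.12 m and y of blue_tube in the frame of chute between -0.05 and 0.05 m and z of blue_tube in the frame of chute between 0.08 and 0.26 m and contact force between blue_tube and the fingers below 0.05 N), for 0.02 s.
At the end, for the whole second after the job is handed in: The blue-capped tube lies at rest in the bay of the chute, its foot within 15 mm of the stop (within 20 mm of the chute's middle line and less than 60 mm above the worktop), lying along the chute with the cap uphill (its axis 52 to 80 degrees from vertical) (x of blue_tube in the frame of chute between 0.245 and 0.285 m and y of blue_tube in the frame of chute between -0.02 and 0.02 m and z of blue_tube in the frame of chute below 0.06 m and angle between blue_tube's own z axis and vertical between 0.9 and 1.4 rad and angle between the z axis of blue_tube and the x axis of chute, either way round below 0.6 rad and linear speed of blue_tube below 0.03 m/s); the robot touches nothing.
It fails at once if a red-capped tube is displaced by more than 30 mm (distance of any of red_tube_a, red_tube_b from where it was at the start of the episode above 0.03 m).
It also fails if it takes over 35 s, if anything falls off the work surface, if the arm or the gripper's body presses on something with over 40 N, if the wrist force passes 120 N, or if a joint passes its speed limit or range.

## Working session

There is one attempt and no reset: what is moved stays moved. The work goes in short steps, Python scripts to look and compute and a shell command to move; the robot and the scene stay as the last step left them, time stands still between calls to the robot, and variables do not carry over. Pictures are saved under pics/ and viewed, and the job is handed in when it is done.

```bash
mkdir -p pics; ls
python3 - <<'E'
from plant import *
import cv2,numpy as np
s=arm.get_obs();print(s['clock'],s['position'],s['eef_rot'],s['finger_gap'],arm.grip_point_offset)
for c in ["scene","side"]:
    p,d=get_image(c);cv2.imwrite(f"pics/{c}0.png",p[...,::-1]);np.save(f"{c}0.npy",d);np.save(f"{c}0p.npy",p)
    i=camera_info(c);print(c,i['fovy'],i['cx'],i['cy'],np.round(i['pose'],3).tolist())
    for t in (["blue_tube","chute","red_tube_a"]):
        for r in landmark_of(c,t)[:4]: print(c,t,'lm',r)
        
print(arm.get_obs()['clock'])
E
```

```text
pics
0.0 [260.74514726 567.44701953 230.25612077] [3.14154013e+00 1.99681858e-03 1.14010738e+00] 85.33176024836074 -18.700000000000003
scene 52.22442838351873 250.86543250838562 192.6491662921562 [[-0.899, -0.162, 0.407, -35.307], [-0.438, 0.363, -0.823, 987.908], [-0.014, -0.918, -0.397, 479.295], [0.0, 0.0, 0.0, 1.0]]
scene blue_tube lm {'centre': [482.1, -63.2, 44.0], 'conf': 0.68}
scene blue_tube lm {'centre': [211.3, 320.9, 4.5], 'conf': 0.47}
scene chute lm {'centre': [606.2, 176.3, 2.7], 'conf': 0.66}
scene red_tube_a lm {'centre': [553.1, -91.4, 42.8], 'conf': 0.47}
side 56.62733504749588 253.5148005804185 187.3211084655216 [[0.987, -0.085, 0.133, 305.265], [-0.157, -0.419, 0.894, -690.269], [-0.02, -0.904, -0.427, 441.331], [0.0, 0.0, 0.0, 1.0]]
side blue_tube lm {'centre': [207.5, 318.1, 8.4], 'conf': 0.7}
side blue_tube lm {'centre': [482.6, -66.8, 41.6], 'conf': 0.68}
side chute lm {'centre': [608.7, 175.6, -3.1], 'conf': 0.96}
side red_tube_a lm {'centre': [549.9, -90.4, 39.6], 'conf': 0.83}
side red_tube_a lm {'centre': [623.9, -112.4, 37.9], 'conf': 0.81}
0.4
```

View pics/scene0.png

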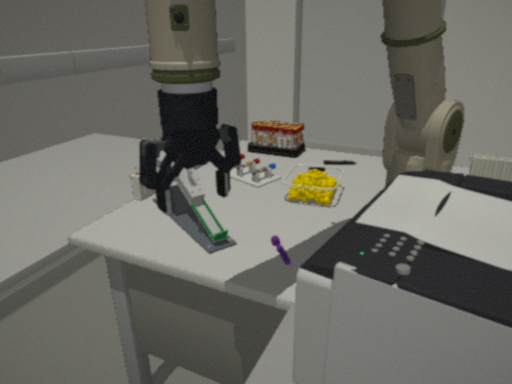

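View pics/side0.png

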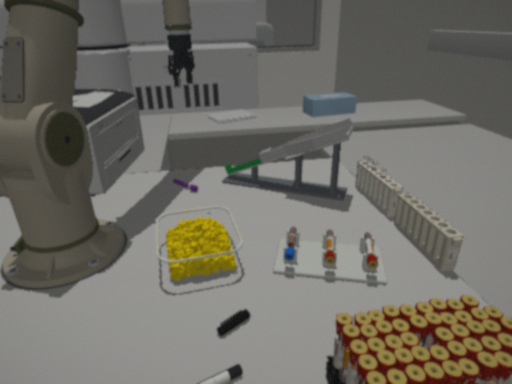

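The scene view shows the chute at about (195,200), with the gripper partly over it. In the side view the green bay is at (243,166) and the blue-capped tube lies with its cap at (290,253). The two red caps are at (330,256) and (372,260). The purple decoy at (185,185) is a look-alike. Next I'll measure the tube and chute directions.

```bash
cat > h.py <<'E'
import numpy as np,cv2
from plant import *
def cloud(c,d):
    i=camera_info(c);f=192/np.tan(np.radians(i['fovy']/2));v,u=np.mgrid[:384,:512]
    P=np.stack([(u-i['cx'])/f*d,(v-i['cy'])/f*d,d],-1)
    T=np.array(i['pose']);return P@T[:3,:3].T+T[:3,3]
E
python3 - <<'E'
from h import *
for c in ["scene","side"]:
    d=np.load(f"{c}0.npy");p=np.load(f"{c}0p.npy");W=cloud(c,d)
    h=cv2.cvtColor(p,cv2.COLOR_RGB2HSV).astype(int)
    ok=(d>0)&(d<1500)
    def rep(n,m):
        k,l,st,ce=cv2.connectedComponentsWithStats(m.astype(np.uint8))
        for j in range(1,k):
            if st[j,4]>12:
                X=W[l==j];print(c,n,st[j,4],np.round(ce[j]),np.round(np.median(X,0)),np.round(np.percentile(X,3,0)),np.round(np.percentile(X,97,0)))
                if n=='green':
                    xy=X;e=np.linalg.svd(xy-xy.mean(0),full_matrices=False)[2][0];print(' dir',e)
    rep('green',ok&(abs(h[...,0]-62)<15)&(h[...,1]>120)&(h[...,2]>50))
    rep('blue',ok&(abs(h[...,0]-110)<8)&(h[...,1]>150)&(h[...,2]>60))
    rep('red',ok&((h[...,0]<8)|(h[...,0]>174))&(h[...,1]>140)&(h[...,2]>80)&(W[...,2]<70)&(W[...,1]>-250))
    # chute region
    O=np.array([607,176]);m=ok&(np.hypot(W[...,0]-520,W[...,1]-190)<280)&(W[...,2]>12)&(W[...,1]>70)&(W[...,2]<200)
    if c=='side':
        X=W[m]; print(len(X))
        for z0 in range(15,200,15):
            q=X[(X[:,2]>z0)&(X[:,2]<z0+15)]
            if len(q): print(z0,len(q),np.round(np.percentile(q[:,:2],[3,50,97],axis=0)).tolist())
        im=p[100:220,200:400];cv2.imwrite('pics/sz.png',cv2.resize(im,(800,480),interpolation=2)[...,::-1])
    else: cv2.imwrite('pics/scz.png',cv2.resize(p[120:260,120:300],(800,622),interpolation=2)[:600,:,::-1])
E
```

```text
scene green 120 [215. 231.] [383. 313.  37.] [369. 288.  25.] [454. 328.  63.]
 dir [-0.90883346  0.27744759 -0.3115198 ]
side green 153 [242. 166.] [416. 288.  46.] [375. 246.  29.] [463. 322.  73.]
 dir [-0.75975357  0.54488037 -0.35479558]
side blue 77 [289. 253.] [ 450. -159.   46.] [ 443. -163.   36.] [ 457. -147.   50.]
side red 35 [330. 254.] [ 520. -179.   48.] [ 514. -185.   45.] [ 527. -172.   49.]
side red 36 [372. 258.] [ 590. -203.   48.] [ 583. -211.   45.] [ 597. -195.   50.]
3373
15 257 [[271.0, 79.0], [641.0, 173.0], [744.0, 298.0]]
30 337 [[372.0, 79.0], [571.0, 186.0], [743.0, 322.0]]
45 269 [[416.0, 78.0], [640.0, 173.0], [744.0, 298.0]]
60 264 [[444.0, 77.0], [642.0, 166.0], [752.0, 283.0]]
75 343 [[468.0, 73.0], [730.0, 151.0], [760.0, 242.0]]
90 278 [[466.0, 113.0], [523.0, 210.0], [750.0, 260.0]]
105 239 [[486.0, 126.0], [531.0, 202.0], [656.0, 254.0]]
120 230 [[522.0, 126.0], [558.0, 176.0], [662.0, 237.0]]
135 281 [[544.0, 125.0], [584.0, 163.0], [649.0, 230.0]]
150 279 [[566.0, 109.0], [610.0, 141.0], [648.0, 225.0]]
165 316 [[590.0, 98.0], [641.0, 128.0], [693.0, 214.0]]
180 203 [[617.0, 98.0], [657.0, 120.0], [697.0, 199.0]]
195 20 [[638.0, 99.0], [648.0, 107.0], [694.0, 187.0]]
```

View pics/sz.png

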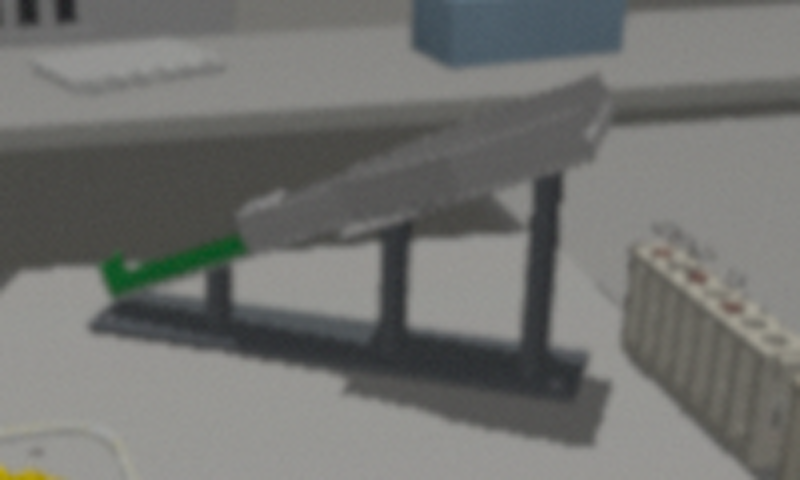

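View pics/scz.png

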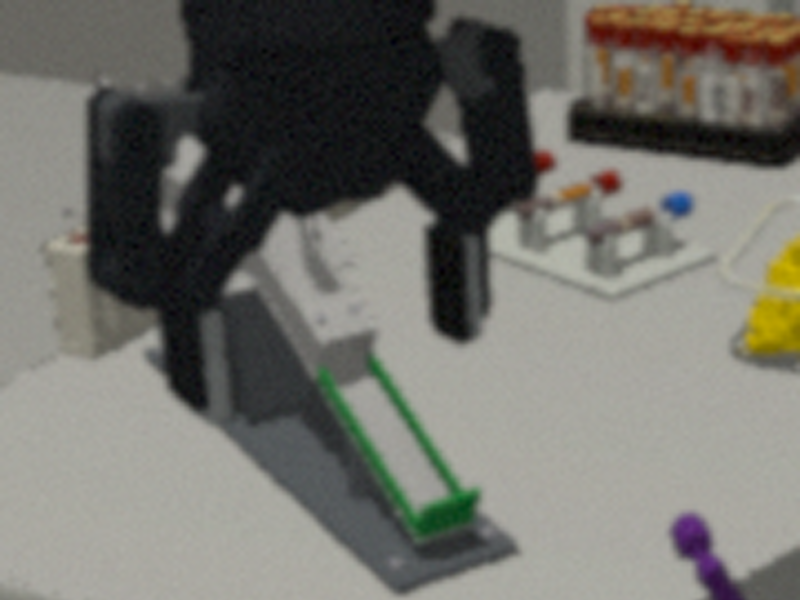

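Measurements:
- **Chute:** origin about (607,176), downhill toward yaw ≈149°. The origin-to-stop distance comes out at 260 mm, as given.
- **Blue tube:** foot about (482,-65), with the cap direction ≈-109°.

I'll swing clockwise around the base toward the tube.

```bash
python3 -m inch '[0.2,-0.15,1,0,0,0,0.75, 0.2,-0.15,1,0,0,0,0.8, 0.2,-0.15,1,0,0,0,0.8, 0.2,-0.15,1,0,0,0,0.8, 0.2,-0.15,1,0,0,0,0.8]' 25
python3 -m inch '[0.2,-0.15,1,0,0,0,0.85, 0.2,-0.15,1,0,0,0,0.85, 0.2,-0.15,1,0,0,0,0.85, 0.2,-0.15,1,0,0,0,0.85, 0.2,-0.15,1,0,0,0,0.85]'
```

```text
clock: 0.9
position: [409.9, 438.3, 229.7]
eef_rot: [-3.137, 0.001, 0.8]
ft_force: [1.0, 0.4, 0.1]
finger_gap: 51.3
clock: 1.4
position: [510.3, 254.3, 229.0]
eef_rot: [-3.138, 0.001, 0.413]
ft_force: [1.1, 0.6, 0.1]
finger_gap: 51.2
```

```bash
python3 -m inch '[0.2,-0.2,1,0,0,0,0.9, 0.2,-0.2,1,0,0,0,0.9, 0.2,-0.2,1,0,0,0,0.9, 0.2,-0.2,1,0,0,0,0.9, 0.2,-0.2,1,0,0,0,0.9]'
python3 -m inch '[0.2,-0.1,0.9,0,0,0,0.9, 0.2,-0.1,0.9,0,0,0,0.9, 0.2,-0.1,0.8,0,0,0,0.9, 0.2,0,0,0,0,0,0]'
cat >> h.py <<'E'
from scipy.spatial.transform import Rotation as Ro
def delta(tgt,yaw):
    s=arm.get_obs();R=Ro.from_euler('xyz',s['eef_rot']).as_matrix()
    d=R.T@(np.array(tgt)-s['position']);rt=(Ro.from_matrix(R).inv()*Ro.from_euler('xyz',[np.pi,0,np.radians(yaw)])).as_rotvec(degrees=True)
    print('clock',s['clock'],'pos',s['position'].round(1),'yaw',np.degrees(s['eef_rot'][2]).round(1),'shift units',(d/40).round(2),'turn units',(rt/5).round(2),'gap',round(s['finger_gap'],1))
E
python3 - <<'E'
from h import *
s=arm.get_obs()
for c in ["wrist","side"]:
    p,d=get_image(c);cv2.imwrite(f"pics/{c}1.png",p[...,::-1]);np.save(f"{c}1.npy",d);np.save(f"{c}1p.npy",p)
    for r in landmark_of(c,"blue_tube")[:3]+landmark_of(c,"red_tube_a")[:3]: print(c,r)
i=camera_info('wrist');f=192/np.tan(np.radians(i['fovy']/2))
d=np.load('wrist1.npy');p=np.load('wrist1p.npy');v,u=np.mgrid[:384,:512]
P=np.stack([(u-i['cx'])/f*d,(v-i['cy'])/f*d,d],-1)
T=np.eye(4);T[:3,:3]=Ro.from_euler('xyz',s['eef_rot']).as_matrix();T[:3,3]=s['position'];T=T@np.array(i['T_tool_cam'])
W=P@T[:3,:3].T+T[:3,3];np.save('W1.npy',W)
h=cv2.cvtColor(p,cv2.COLOR_RGB2HSV).astype(int)
m=(d>0)&(abs(h[...,0]-110)<8)&(h[...,1]>150)&(h[...,2]>60)
print(m.sum(),np.median(W[m],0),np.percentile(W[m],[3,97],axis=0))
a=np.radians(-109);ft=np.array([482,-65]);g=ft+45*np.array([np.cos(a),np.sin(a)]);print(g);delta([*g,120],-19)
E
```

```text
clock: 1.9
position: [522.2, 43.1, 228.7]
eef_rot: [-3.138, 0.001, 0.002]
ft_force: [0.8, 1.3, -0.3]
finger_gap: 51.2
clock: 2.3
position: [500.0, -71.3, 229.6]
eef_rot: [-3.139, -0.001, -0.257]
ft_force: [0.4, 0.4, 0.3]
finger_gap: 51.4
wrist {'centre': [479.5, -67.3, 41.4], 'conf': 0.94}
wrist {'centre': [623.5, -116.5, 38.0], 'conf': 0.7}
wrist {'centre': [553.9, -90.5, 38.7], 'conf': 0.67}
side {'centre': [479.0, -64.8, 38.2], 'conf': 0.58}
side {'centre': [205.6, 319.7, 8.8], 'conf': 0.58}
side {'centre': [551.4, -93.4, 39.4], 'conf': 0.61}
side {'centre': [626.4, -114.9, 39.4], 'conf': 0.5}
281 [ 450.24435956 -150.95631061   47.90846516] [[ 441.19664325 -160.88994639   39.47811711]
 [ 459.53531975 -141.88107249   49.93391357]]
[ 467.34943305 -107.5483359 ]
clock 2.6 pos [501.6 -64.1 228.8] yaw -13.9 shift units [-0.57  1.27  2.72] turn units [-0.05  0.    1.01] gap 51.4
```

View pics/wrist1.png

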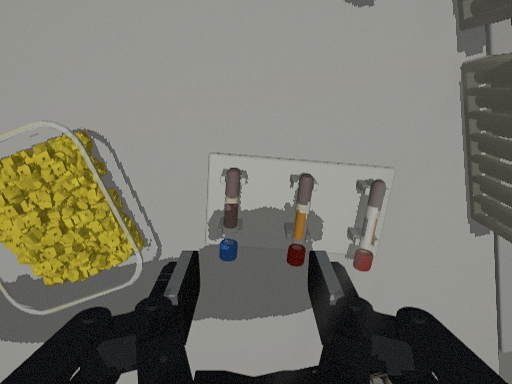

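The wrist picture shows the blue tube with its foot at (233,172) and cap at (229,250). The red-capped tubes are to its right at (303,215) and (372,225). I'll refine the axis with the wrist cloud.

```bash
python3 -m inch '[0.2,-0.3,0.65,0.6,0,0,0.5, 0.2,-0.3,0.65,0.6,0,0,0.5, 0.2,0,0,0,0,0,0, 0.2,0,0,0,0,0,0]'
python3 - <<'E'
from h import *
W=np.load('W1.npy')
a=np.radians(-109.4);e=np.array([np.cos(a),np.sin(a)]);n=np.array([-e[1],e[0]]);f0=np.array([480,-66])
L=(W[...,:2]-f0)@e;N=(W[...,:2]-f0)@n
m=(abs(N)<13)&(L>-15)&(L<110)&(W[...,2]>38)
for l in range(-15,110,8):
    k=m&(L>=l)&(L<l+8)
    if k.sum()>3: print(l,k.sum(),np.round(N[k].mean(),1),np.round([N[k].min(),N[k].max(),np.percentile(W[k][:,2],90)],1))
g=f0+46*e;print(g);delta([*g,120],-19.4)
E
```

```text
clock: 3.0
position: [466.0, -103.9, 179.1]
eef_rot: [-3.137, -0.001, -0.322]
ft_force: [0.2, 0.6, -0.3]
finger_gap: 51.5
-15 2408 -5.5 [-13.   13.  304.8]
-7 533 -5.6 [ -9.4   4.9 271.8]
1 527 -3.8 [-12.1  12.6 270.2]
9 278 -1.5 [-12.8  13.  266.2]
17 102 0.7 [-7.   7.4 47.5]
25 103 0.2 [-7.   7.2 47.3]
33 97 0.4 [-6.2  7.4 47.3]
41 97 0.2 [-7.1  7.2 47.5]
49 97 0.4 [-6.4  7.4 47.3]
57 67 0.3 [-7.1  7.  47.5]
65 70 0.8 [-12.2  12.9  41.9]
73 8 5.1 [-9.7 12.  47.5]
81 140 0.4 [-9.1  9.8 49.3]
89 112 0.6 [-8.5  9.2 49.5]
97 51 0.2 [-9.5  9.4 49.3]
[ 464.72058793 -109.38824227]
clock 3.0 pos [ 466.  -103.9  179.1] yaw -18.5 shift units [0.01 0.15 1.48] turn units [-0.05 -0.01  0.19] gap 51.5
```

The fit is within 1 mm. I'll descend in two stages.

```bash
python3 -m inch '[0.2,0,0.15,0.6,0,0,0.2, 0.2,0,0,0.7,0,0,0, 0.2,0,0,0.7,0,0,0, 0.2,0,0,0,0,0,0]'
python3 - <<'E'
from h import *
delta([464.9,-109.3,24],-19.4)
E
```

```text
clock: 3.4
position: [469.6, -104.8, 99.8]
eef_rot: [-3.135, -0.006, -0.329]
ft_force: [0.2, 0.2, -0.1]
finger_gap: 51.5
clock 3.4 pos [ 469.6 -104.8   99.8] yaw -18.9 shift units [-0.09  0.16  1.89] turn units [-0.07 -0.07  0.11] gap 51.5
```

```bash
python3 -m inch '[0.2,-0.1,0.12,0.6,-0.07,-0.07,0.1, 0.2,0,0.05,0.5,0,0,0, 0.2,0,0,0.4,0,0,0, 0.2,0,0,0,0,0,0]'
python3 - <<'E'
from h import *
delta([464.9,-109.3,23],-19.4)
E
```

```text
clock: 3.8
position: [470.3, -106.5, 43.6]
eef_rot: [-3.139, -0.006, -0.329]
ft_force: [0.0, 0.5, 0.5]
finger_gap: 50.8
clock 3.8 pos [ 470.3 -106.5   43.6] yaw -18.9 shift units [-0.11  0.11  0.51] turn units [-0.03 -0.07  0.11] gap 50.8
```

```bash
python3 -m inch '[0.2,-0.13,0.12,0.3,0,-0.07,0.1, 0.2,-0.05,0.05,0.3,0,0,0, 0.2,0,0,0,0,0,0]'
python3 - <<'E'
from h import *
p,d=get_image('wrist');cv2.imwrite("pics/wrist2.png",p[...,::-1])
delta([464.9,-109.3,23],-19.4)
E
```

```text
clock: 4.1
position: [464.1, -109.9, 21.3]
eef_rot: [-3.137, -0.004, -0.336]
ft_force: [0.1, 0.1, 0.5]
finger_gap: 51.5
clock 4.15 pos [ 464.5 -110.1   22. ] yaw -19.2 shift units [ 0.   -0.02 -0.03] turn units [-0.05 -0.06  0.03] gap 51.1
```

View pics/wrist2.png

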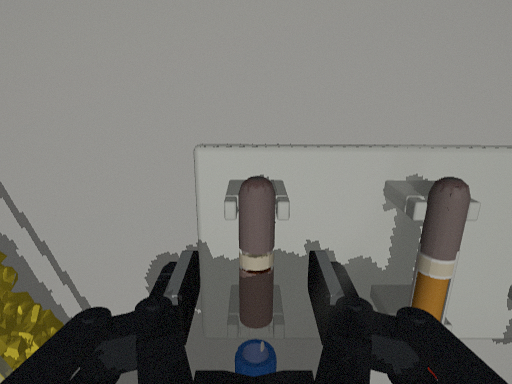

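The blue tube, column 256, is centred between the fingers, whose inner sides are at columns 200 and 310. I'll close now.

```bash
python3 -m inch '[-1,0,0,0,0,0,0, -1,0,0,0,0,0,0, -1,0,0,0,0,0,0, -1,0,0,0,0,0,0, -1,0,0,0,0,0,0]' 25
python3 -m inch '[-1,0,0,0,0,0,0, -1,0,0,0,0,0,0, -1,0,0,0,0,0,0]' 25
```

```text
clock: 4.65
position: [465.9, -110.2, 23.6]
eef_rot: [-3.136, -0.008, -0.336]
ft_force: [-0.7, 0.4, -0.4]
finger_gap: 12.7
clock: 4.95
position: [465.9, -110.2, 23.7]
eef_rot: [-3.136, -0.008, -0.336]
ft_force: [0.2, -0.0, -0.6]
finger_gap: 12.9
```

```bash
python3 -m inch '[-1,0,0,-0.2,0,0,0, -1,0,0,-0.4,0,0,0, -1,0,0,-0.7,0,0,0, -1,0,0,-0.8,0,0,0, -1,0,0,-0.8,0,0,0]'
python3 -m inch '[-1,0,0,-0.8,0,0,0, -1,0,0,-0.8,0,0,0, -1,0,0,-0.8,0,0,0, -1,0,0,-0.5,0,0,0, -1,0,0,0,0,0,0]'
python3 - <<'E'
from h import *
for c in ('wrist','side'):
    p,d=get_image(c);cv2.imwrite(f"pics/{c}3.png",p[...,::-1])
    print(landmark_of(c,'blue_tube')[:2],landmark_of(c,'chute')[:1])
delta([607,176,230],59)
E
```

```text
clock: 5.45
position: [461.2, -110.6, 141.1]
eef_rot: [-3.14, 0.001, -0.337]
ft_force: [1.0, 0.4, 0.2]
finger_gap: 12.7
clock: 5.95
position: [461.5, -112.7, 269.4]
eef_rot: [-3.137, -0.008, -0.34]
ft_force: [0.8, -0.8, 0.4]
finger_gap: 12.6
[{'centre': [473.0, -73.6, 286.7], 'conf': 0.71}] []
[{'centre': [208.4, 318.4, 7.8], 'conf': 0.69}, {'centre': [477.5, -68.6, 282.2], 'conf': 0.47}] [{'centre': [608.5, 178.6, -1.8], 'conf': 0.93}]
clock 6.25 pos [ 459.7 -111.9  264.8] yaw -19.5 shift units [ 1.07 -8.01  0.89] turn units [-1.000e-02 -2.000e-02 -1.569e+01] gap 13.4
```

View pics/wrist3.png

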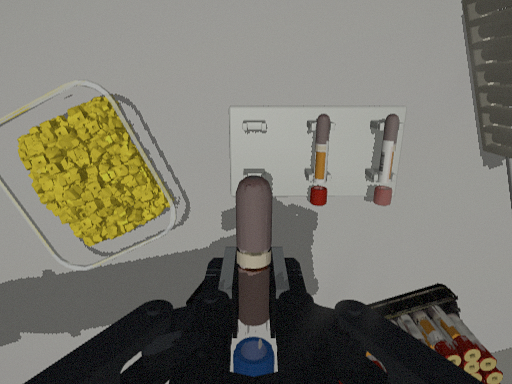

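View pics/side3.png

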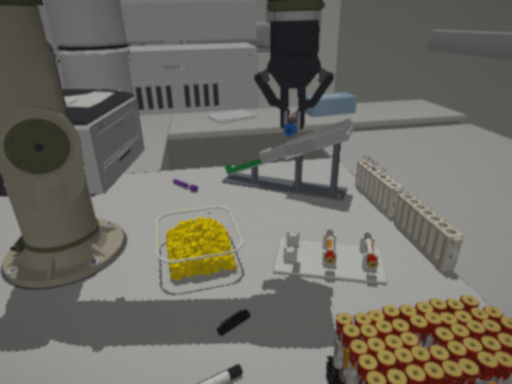

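The blue tube is held level (cap at (290,130) in the side view), and both red tubes are still in the cradle. I'll carry it to the hopper, turning +78°.

```bash
python3 -m inch '[-1,0.17,-0.48,0,0,0,-0.9, -1,0.17,-0.48,0,0,0,-1, -1,0.17,-0.48,0,0,0,-1, -1,0.17,-0.48,0,0,0,-1, -1,0.17,-0.48,0,0,0,-1]'
python3 -m inch '[-1,0.36,-0.36,0,0,0,-1, -1,0.36,-0.36,0,0,0,-1, -1,0.36,-0.36,0,0,0,-1, -1,0.36,-0.36,0,0,0,-1, -1,0.36,-0.36,0,0,0,-1]'
python3 -m inch '[-1,0.47,-0.17,0,0,0,-1, -1,0.47,-0.17,0,0,0,-1, -1,0.47,-0.17,0,0,0,-1, -1,0.47,-0.17,0,0,0,-1, -1,0,0,0,0,0,0]'
python3 - <<'E'
from h import *
delta([602,179,265],59)
s=arm.get_obs()
for c in ['side','scene','wrist']:
    p,d=get_image(c);cv2.imwrite(f"pics/{c}4.png",p[...,::-1])
    np.save(f'{c}4.npy',d);np.save(f'{c}4p.npy',p)
    print(c,landmark_of(c,'chute')[:1],[r for r in landmark_of(c,'blue_tube') if r['centre'][2]>100])
delta([602,179,265],59)
E
```

```text
clock: 6.75
position: [507.7, -24.6, 260.3]
eef_rot: [-3.141, 0.007, 0.094]
ft_force: [-0.1, 0.9, 0.4]
finger_gap: 12.8
clock: 7.25
position: [556.3, 67.1, 253.6]
eef_rot: [-3.135, 0.016, 0.549]
ft_force: [-0.5, 0.1, 0.4]
finger_gap: 12.8
clock: 7.75
position: [596.3, 141.8, 244.7]
eef_rot: [-3.121, 0.022, 0.92]
ft_force: [-1.0, 0.8, -0.5]
finger_gap: 12.7
clock 7.75 pos [596.3 141.8 244.7] yaw 52.7 shift units [ 0.82 -0.46 -0.52] turn units [-0.24  0.24 -1.26] gap 12.7
side [{'centre': [609.0, 176.4, -1.0], 'conf': 0.93}] [{'centre': [556.8, 167.9, 261.6], 'conf': 0.76}]
scene [{'centre': [607.1, 178.4, 2.6], 'conf': 0.96}] [{'centre': [563.4, 168.8, 267.0], 'conf': 0.4}]
wrist [{'centre': [612.6, 179.0, 0.8], 'conf': 0.6}] [{'centre': [556.9, 160.4, 267.4], 'conf': 0.81}]
clock 8.2 pos [596.6 137.7 247.2] yaw 52.2 shift units [ 0.89 -0.53 -0.45] turn units [-0.21  0.22 -1.35] gap 13.1
```

View pics/wrist4.png

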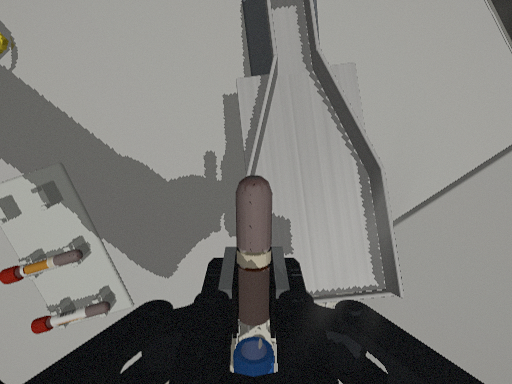

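View pics/scene4.png

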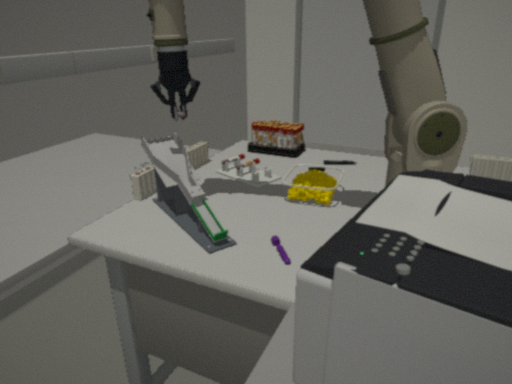

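The wrist view shows the hopper to the right of the tube, its deck at about (315,210) and its lane at (292,30), lined up to within a few degrees. A deck plane fit gives the exact downhill direction.

Run:
```python
from h import *
# wrist picture pose: bracket of readings 7.75..8.2
i=camera_info('wrist');f=192/np.tan(np.radians(i['fovy']/2));d=np.load('wrist4.npy');v,u=np.mgrid[:384,:512]
P=np.stack([(u-i['cx'])/f*d,(v-i['cy'])/f*d,d],-1)
s=arm.get_obs();T=np.eye(4);T[:3,:3]=Ro.from_euler('xyz',s['eef_rot']).as_matrix();T[:3,3]=s['position'];T=T@np.array(i['T_tool_cam'])
W=P@T[:3,:3].T+T[:3,3]
m=np.zeros(d.shape,bool);m[100:280,290:340]=1;m&=d>0
X=W[m]
for _ in range(3):
    c=X.mean(0);n=np.linalg.svd(X-c,full_matrices=False)[2][2];n*=np.sign(n[2]);r=(X-c)@n;X=X[abs(r)<3]
print('slope',np.degrees(np.arccos(n[2])),'downhill yaw',np.degrees(np.arctan2(n[1],n[0])),'deck z at origin',c[2]-((np.array([608,178])-c[:2])@n[:2])/n[2],len(X))
O=np.array([608,178])
for yaw in (149,):
  a=np.radians(yaw);e=np.array([np.cos(a),np.sin(a)]);q=np.array([-e[1],e[0]])
  for nm,Wc in (('wrist',W),('scene',cloud('scene',np.load('scene4.npy'))),('side',cloud('side',np.load('side4.npy')))):
    L=(Wc[...,:2]-O)@e;Y=(Wc[...,:2]-O)@q;zr=Wc[...,2]-(138-L*np.tan(np.radians(24)))
    for l0 in range(-80,280,20):
      k=(L>l0)&(L<l0+20)&(zr>18)&(zr<40)&(abs(Y)<60)
      if k.sum()>8: print(nm,l0,k.sum(),np.round(np.percentile(Y[k],[3,25,50,75,97]),1))
```

```text
slope 23.808825195178095 downhill yaw 143.98721631087437 deck z at origin 138.63717199425935 1464
wrist -80 205 [-48.9 -47.2 -46.7 -46.5 -46.2]
wrist -60 362 [-49.  -47.3 -46.5 -46.3 -45.9]
wrist -40 347 [-48.7 -47.2 -46.3 -46.  -45.7]
wrist -20 334 [-48.5 -46.9 -46.  -45.8 -45.5]
wrist 0 426 [-47.7 -45.7 -44.  -41.1  43.4]
wrist 20 554 [-41.6 -38.1 -34.7  35.5  40.4]
wrist 40 539 [-33.8 -30.2 -27.   28.1  33.1]
wrist 60 519 [-26.  -22.3 -19.2  21.   25.9]
wrist 80 394 [-18.7 -15.6 -13.8  16.   19. ]
wrist 100 312 [-16.1 -14.3 -13.4  16.   17.5]
wrist 120 130 [-15.8 -13.4  15.   16.7  17.8]
scene -80 26 [-49.9 -49.5  -3.2  43.4  44.9]
scene -60 40 [-50.4 -49.3  42.5  44.   45.8]
scene -40 34 [-50.1 -49.4  -2.2  43.5  45. ]
scene -20 37 [-49.5 -48.8 -46.6  43.7  45.6]
scene 0 34 [-49.  -46.9 -45.   41.5  45.1]
scene 20 45 [-43.3 -39.6 -36.8  33.2  39.1]
scene 40 45 [-34.5 -32.6 -29.7  24.7  31.2]
scene 60 46 [-26.9 -24.2 -21.4  18.9  24.3]
scene 80 46 [-19.4 -17.  -15.8  14.1  16.9]
scene 100 33 [-17.6 -16.5  13.3  14.9  16. ]
scene 120 55 [-17.3 -16.3  -8.3   7.   15.5]
scene 140 110 [-16.6 -13.7  -2.7   6.9  15.9]
scene 160 25 [-15.3  -9.4  -1.1  11.9  15.6]
scene 260 50 [-14.7  -8.6   1.    9.1  17.3]
side -80 63 [-49.7 -46.7  44.2  46.6  47.9]
side -60 85 [-48.7 -47.   44.4  46.9  48.9]
side -40 80 [-49.4 -46.4  43.7  46.5  49.4]
side -20 77 [-48.9 -46.5  44.6  46.8  49.6]
side 0 76 [-46.7 -44.3 -38.6  44.6  48.1]
side 20 70 [-41.7 -35.9 -31.9  37.5  39.7]
side 40 72 [-32.7 -28.2 -24.3  29.4  33.7]
side 60 60 [-25.  -21.4   0.6  21.9  26.2]
side 80 39 [-17.8 -14.4  16.   17.4  18.6]
side 100 42 [-17.7 -14.6  14.3  16.6  18.7]
side 120 49 [-16.3  -9.9  14.7  16.8  18.3]
side 140 42 [-10.5   9.   16.3  17.5  19.7]
side 260 21 [-13.1  -5.8   4.5  13.5  18. ]
```

The wall profile is symmetric about O=(608,178) with yaw 149°, across all three cameras. The plane-fit yaw of 144° disagrees, but it depends on the tool's small tilt reading, so I trust the walls. I'll align above the hopper first.

```bash
python3 -m inch '[-1,0.45,-0.28,-0.1,-0.1,0.1,-0.7, -1,0.45,-0.28,0,-0.1,0.1,-0.6, -1,0,0,0,0,0,0]'
python3 - <<'E'
from h import *
delta([603.3,180.8,240],59)
E
```

```text
clock: 8.5
position: [599.9, 182.6, 251.7]
eef_rot: [3.141, -0.001, 1.032]
ft_force: [-0.7, -0.1, -0.5]
finger_gap: 12.7
clock 8.5 pos [599.9 182.6 251.7] yaw 59.1 shift units [0.   0.1  0.29] turn units [ 0.   -0.01  0.03] gap 12.7
```

```bash
python3 -m inch '[-1,0,0.08,0.5,0,0,0, -1,0,0,0.5,0,0,0, -1,0,0,0.4,0,0,0, -1,0,0,0,0,0,0]'
python3 - <<'E'
from h import *
delta([603.3,180.8,175],59)
for c in ['side','scene','wrist']:
    p,d=get_image(c);cv2.imwrite(f"pics/{c}5.png",p[...,::-1])
    print(c,[r for r in landmark_of(c,'blue_tube') if r['centre'][2]>100])
delta([603.3,180.8,175],59)
E
```

```text
clock: 8.9
position: [602.5, 184.7, 194.8]
eef_rot: [3.14, -0.003, 1.038]
ft_force: [-0.3, -1.4, 0.3]
finger_gap: 13.3
clock 8.9 pos [602.5 184.7 194.8] yaw 59.5 shift units [-0.08  0.07  0.5 ] turn units [ 0.02 -0.03  0.09] gap 13.3
side [{'centre': [563.7, 207.1, 211.3], 'conf': 0.54}]
scene [{'centre': [561.5, 213.7, 217.7], 'conf': 0.64}]
wrist [{'centre': [562.5, 203.3, 216.3], 'conf': 0.61}]
clock 9.2 pos [604.5 184.6 198.6] yaw 59.4 shift units [-0.1   0.02  0.59] turn units [ 0.06 -0.09  0.08] gap 12.9
```

View pics/wrist5.png

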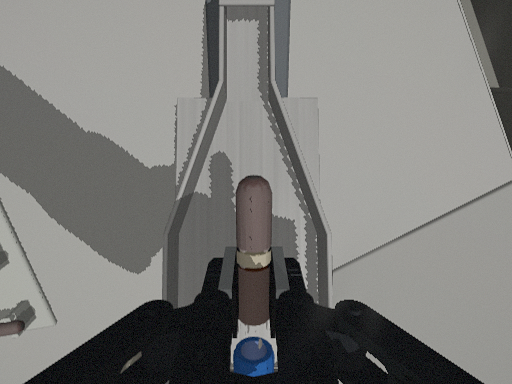

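The tube, column 254, lines up with the lane at column 248 to within about 4 mm. I'll correct that and lower the last 23 mm.

```bash
python3 -m inch '[-1,-0.1,0.02,0.3,0,-0.05,0.08, -1,0,0,0.26,0,0,0, -1,0,0,0,0,0,0]'
python3 - <<'E'
from h import *
delta([603.3,180.8,175],59)
E
```

```text
clock: 9.5
position: [603.8, 180.4, 175.6]
eef_rot: [3.135, -0.005, 1.029]
ft_force: [0.5, 0.3, -0.2]
finger_gap: 12.7
clock 9.5 pos [603.8 180.4 175.6] yaw 59.0 shift units [ 0.   -0.02  0.02] turn units [ 0.08 -0.05 -0.01] gap 12.7
```

Everything is on target, so I'll release with a modest opening that stays inside the hopper walls.

```bash
python3 -m inch '[0,0,0,0,0,0,0, 0,0,0,0,0,0,0, 0,0,0,0,0,0,0, 0,0,0,0,0,0,0, 0,0,0,0,0,0,0]'
python3 -m inch '[0,0,0,-0.5,0,0,0, 0,0,0,-0.8,0,0,0, 0,0,0,-0.8,0,0,0, 0,0,0,-0.8,0,0,0, 0,0,0,0,0,0,0]'
python3 - <<'E'
from h import *
for c in ['side','scene','wrist']:
    p,d=get_image(c);cv2.imwrite(f"pics/{c}6.png",p[...,::-1])
    print(c,landmark_of(c,'blue_tube'))
    if c=='wrist':continue
    W=cloud(c,d);h=cv2.cvtColor(p,cv2.COLOR_RGB2HSV).astype(int)
    m=(d>0)&(abs(h[...,0]-110)<8)&(h[...,1]>150)&(h[...,2]>60)&(d<1500)&(W[...,2]>-20)
    if m.sum():
        x=np.median(W[m],0);a=np.radians(149);v=x[:2]-[608,178];print('cap',m.sum(),x.round(),'chute',v@[np.cos(a),np.sin(a)],v@[-np.sin(a),np.cos(a)])
cv2.imwrite('pics/a6.png',np.hstack([cv2.resize(cv2.imread('pics/side6.png')[90:210,190:370],(400,267)),cv2.resize(cv2.imread('pics/scene6.png')[120:260,130:310],(400,267))]))
E
```

```text
clock: 10.0
position: [603.9, 180.3, 175.6]
eef_rot: [3.135, -0.005, 1.029]
ft_force: [0.0, -1.0, -0.1]
finger_gap: 42.9
clock: 10.5
position: [602.2, 180.1, 295.3]
eef_rot: [3.136, -0.003, 1.029]
ft_force: [-0.0, -0.2, -0.1]
finger_gap: 43.1
side [{'centre': [384.0, 310.0, 25.6], 'conf': 0.41}, {'centre': [206.9, 318.4, 10.7], 'conf': 0.4}]
cap 15 [453. 263.  75.] chute 176.13442614255683 7.116633444546807
scene [{'centre': [382.5, 314.6, 34.1], 'conf': 0.68}, {'centre': [211.7, 320.2, 2.5], 'conf': 0.55}]
cap 45 [452. 273.  75.] chute 182.90464361061512 -0.9815588744615411
wrist []
```

View pics/a6.png

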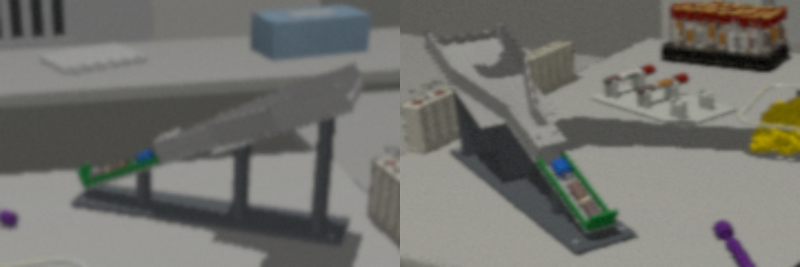

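View pics/wrist6.png

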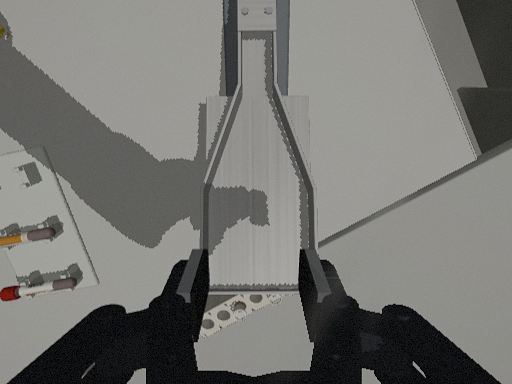

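The tube lies in the green bay. The crop shows the blue cap at its uphill end and the foot at the stop, and the hopper is empty. I'll let it settle a moment, confirm it's at rest and hand in.

```bash
python3 -m inch '[0,0,0,0,0,0,0, 0,0,0,0,0,0,0, 0,0,0,0,0,0,0, 0,0,0,0,0,0,0, 0,0,0,0,0,0,0]'
python3 - <<'E'
from h import *
p,d=get_image('scene');W=cloud('scene',d);h=cv2.cvtColor(p,cv2.COLOR_RGB2HSV).astype(int)
m=(d>0)&(abs(h[...,0]-110)<8)&(h[...,1]>150)&(h[...,2]>60)&(d<1500)&(W[...,2]>-20)
print(m.sum(),np.median(W[m],0).round(1),landmark_of('scene','blue_tube')[:1],landmark_of('scene','red_tube_a'))
print(ticket.finish_job())
E
```

```text
clock: 11.3
position: [599.0, 179.7, 285.5]
eef_rot: [-3.138, 0.009, 1.029]
ft_force: [-0.2, 0.5, 0.2]
finger_gap: 42.7
44 [452.2 272.8  74.3] [{'centre': [208.9, 321.3, 5.8], 'conf': 0.7}] [{'centre': [625.0, -114.2, 40.8], 'conf': 0.6}, {'centre': [551.7, -90.9, 38.0], 'conf': 0.5}, {'centre': [606.4, 181.6, 1.6], 'conf': 0.41}]
the job is handed in; nothing more can be done
None
```

I lifted the blue-capped tube straight out of the cradle and turned it so its foot pointed downhill. I let it go level over the hopper, and it slid into the green bay by itself. The job was handed in at about 11.5 s; no verdict was reported.

**Last checks**
- **Blue tube:** the foot was measured at about (383, 312) mm, which is about 260 mm along the chute, at the stop. The cap was uphill at about 180 mm along. Two scene pictures about 0.7 s apart put the cap within 1 mm of the same place, so it was at rest.
- **Red tubes:** both feet were still within a few mm of where they started, in the cradle.
- **Gripper:** it stood clear above the hopper with about zero wrist force.

**Disagreements**
- The deck plane fit gave the chute direction as 144°, while the wall profile gave 149°. I used 149°.
- In the last picture the only blue-tube match I printed was the purple look-alike. For that picture the blue tube's place rests on my colour and depth measurement of its cap.

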